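Mount the long probe in its guide stand

TASK

Take the long measuring probe out of the storage block and lower it gently, tip down, through both aligned guide holes of the bench stand, so that its collar rests flat on the upper guide plate and its tip hangs in the beaker; let go of it there. Leave the short probe in the storage block.

Things in the scene. Friction and masses are not known exactly. Their poses are not given: they have to be found in the camera images.
- probe: long probe, 151 mm, 80 g: steel shaft 10 mm dia, 100 mm long, rounded tip; above it a black collar (42 mm dia, 6 mm thick), then a round black grip 24 mm dia, 45 mm tall. Stands tip down in either well of the storage block, tip 4 mm above the table, grip from z = 110 to 155 mm, leaning up to 5 deg. Pinch the grip from above, any direction. Origin: end of the tip; z along the shaft to the grip.
- short_probe: short probe, to be left alone: same form and materials, but shaft 60 mm, grip 25 mm, 91 mm overall. Stands in the other well, its top 95 mm above the table (lower than the long probe's collar). Origin: end of the tip; z along the shaft to the grip.
- holder: storage block, fixed, plain grey plastic, 60 x 140 x 50 mm tall, with two round wells of 14 mm dia, 46 mm deep, open upwards, at y = -35 and +35 mm in its frame. Origin: centre of its underside; y along its length, z up.
- guide_stand: fixed bench stand: base 135x100x10 mm, column at x = +62 mm, two white guide plates 60x60x8 mm, tops at z = 120 and 70 mm, each with a 26 mm through hole, in line; below, a fixed beaker (rim z = 55, floor z = 13, inner dia 52 mm). Nothing above 125 mm. Origin: underside of the base on the axis of holes and beaker; z up. Long probe seated: tip z = 20, collar underside z = 120 mm.

How it is judged:
On the way, in this order (a step that is already met when the one before it is completed fails the run):
1. the long probe is lifted clear of the storage block (height (world z) of probe above 0.06 m), for 0.05 s.
2. its tip has passed down through the upper guide hole (horizontal distance between probe and guide_stand below 0.014 m and z of probe in the frame of guide_stand below 0.11 m), for 0.05 s.
At the end, for the whole second after the job is handed in: The long probe stands at rest through both guide holes with its collar down on the upper plate (tip less than 25 mm above the table, less than 16 mm from the hole axis, leaning less than 7 degrees); the short probe is still in its well (moved less than 20 mm) (z of probe in the frame of guide_stand below 0.025 m and horizontal distance between probe and guide_stand below 0.016 m and angle between probe's own z axis and vertical below 0.12 rad and linear speed of probe below 0.02 m/s and distance of short_probe from where it was at the start of the episode below 0.02 m); the robot touches nothing.
It fails at once if the long probe falls through the guides (faster than 0.6 m/s) instead of being lowered (linear speed of probe above 0.6 m/s and horizontal distance between probe and guide_stand below 0.016 m and z of probe in the frame of guide_stand below 0.115 m).
It fails at once if the short probe is moved from its well (distance of short_probe from where it was at the start of the episode above 0.03 m).
It also fails if it takes over 42 s, if anything falls off the work surface, if the arm or the gripper's body presses on something with over 40 N, if the wrist force passes 120 N, or if a joint passes its speed limit or range.

ROBOT

A 6-joint arm with a two-finger parallel gripper is mounted at the origin on a cart in front of the work surface, level with it; the furniture and walls round the work are solid. World frame = base frame: x ahead of the robot, y to its left, z up, the work surface at z = 0. Lengths are in m, angles in rad, forces in N, time in s.
With the tool pointing down it reaches from about 0.3 to 0.825 m from the base axis. Payload 5.4 kg.
Tool frame: the origin (TCP) lies midway between the tips of the shut fingers; the grasp point (between the pads) lies 19 mm behind it; z points along the fingers, y is the direction in which the jaws open and shut (so a half turn about z gives the same grasp; the last joint's range is limited). The gripper opens to 92 mm and grips with 3 to 60 N. Pads are 20 mm wide; open, the fingers measure 128 mm over their backs; the gripper's body (75 mm by 189 mm) begins 69 mm behind the grasp point.
Start: joints at [1.013, 0.158, 1.597, -0, 1.386, -0.21], TCP at [0.196, 0.541, 0.181] pointing down, gripper open.
Joint ranges: [-2.91, 2.91], [-0.94, 2.29], [0.18, 2.7], [-1.29, 4.43], [0.17, 2.64], [-3, 3]. Speed limits (rad/s): [2.57, 2.57, 3.14, 3.14, 3.14, 3.14].

INTERFACE

Orientations are given as a unit quaternion [w, x, y, z].
In Python, from plant import sense, get_image, close_job, recognise, outline_of gives the robot as it stands. The module is installed in compiled form; this text tells all that it offers.
- The arm moves only by the tool jog_arm, never from a script. Its argument "deltas" is a list of rows, each an object with "linear": the shift along the world's x, y, z in m, a list of three; "dr": the turn, a rotation vector about the world's x, y, z in degrees, a list of three; "claw": the opening in per cent of the stroke, from 0 (shut) to 100 (fully open). In form: [{"linear": [dx, dy, dz], "dr": [wx, wy, wz], "claw": claw}, ...]. A call has exactly 8 rows; each row is the pose to reach, as a shift and turn from the pose commanded when the call began; what a row does not reach only later rows make up. A row lasts 1/8 s, in which the tool goes at most 62.5 mm and 10.7 degrees, less where a joint would pass 70% of its speed; a pose out of reach is approached as far as the arm can. A call with a gripper value outside its range is refused whole. The fingers move at their own pace and stop on an object; the grip force is fixed at half the most. Time passes only in rows, so rows that repeat a pose let the fingers close, or fill a call up. It gives the time, the measured TCP pose, the force and the opening at its end, in the units of the state.
- sense(): the state, without advancing time (a new reading comes with each control period).
- get_image(name): name is "side" or "top" or "wrist"; returns a dict with "img" (480x640x3 uint8, red, green, blue), "fx", "fy", "cx", "cy" (pixels), "rvec" (rotation vector, rad) and "tvec" (3), from world to camera coordinates, as OpenCV has them. Camera axes: x right, y down, z forward; pixel columns grow to the right and rows downward; lengths in m; the calibration is good to about 2 mm. A picture is of the moment at which its call begins. There is no depth.
- close_job(): hands the job in, once; it reports no verdict.
Trained networks look in a picture, given as the dict that the camera call returned (one of the last four; its "shot" number tells which), for a name from the list of things; names that differ only in an ending like _2 or _b are one class to them, and where a whole thing is asked for, a point or a joint stands for the part that bears it (a point fixed in the world has none). Each returns a list of dicts, best first, with "p" (0 to 1); they miss things now and then, are a little off and sometimes report something else, mostly with a low value. They report only what shows in the picture. A call takes as long as a camera call.
- recognise(picture, target): "uv" ([column, row] in pixels, amid what is visible of it).
- outline_of(picture, target): "mask" (480x640 bool, what is visible of it) and "uv" ([column, row] in pixels, amid what is visible of it).
The state is a dict: "time_s": time; "qpos": joint angles; "qvel": joint speeds; "tau": joint torques, N m; "tool_pos": TCP position; "tool_rot": TCP orientation; "wrist_force": force on the tool from outside, world axes, zero at the start; "ft_torque": the same for the moment, N m; "finger_gap": opening from 0.0 (shut) to 1.0 (fully open).
Only numpy, scipy, OpenCV 4.12 (cv2) and the standard library are available. Lean on these libraries where they do the work, as an engineer would, in place of code of your own. Each camera call takes 0.05 s, during which the arm holds its last target.

## Working session

There is one attempt and no reset: what is moved stays moved. The work goes in short steps, Python scripts to look and compute and a tool call to move; the robot and the scene stay as the last step left them, time stands still between calls to the robot, and variables do not carry over. Pictures are saved under pics/ and viewed, and the job is handed in when it is done.

Besides the shell and the picture viewer there is one more tool, called after "Request:" in YAML: its name, and indented under it one key for each argument. jog_arm: Moves the arm, as the interface text tells. Its arguments: {"type":"object","properties":{"deltas":{"type":"array"}},"required":["deltas"]}

```bash
mkdir -p pics
cat > h.py <<'E'
import numpy as np, cv2
from plant import sense, get_image, close_job, recognise, outline_of
def save(p,n,img=None): cv2.imwrite('pics/'+n+'.png',cv2.cvtColor(p['img'] if img is None else img,cv2.COLOR_RGB2BGR))
def K(p): return np.array([[p['fx'],0,p['cx']],[0,p['fy'],p['cy']],[0,0,1.]])
def ray(p,uv):
    R=cv2.Rodrigues(np.array(p['rvec'],float))[0];t=np.array(p['tvec'],float).ravel()
    d=R.T@np.linalg.inv(K(p))@np.array([uv[0],uv[1],1.]);return -R.T@t,d
def onz(p,uv,z):
    o,d=ray(p,uv);return o+d*(z-o[2])/d[2]
def proj(p,X):
    return cv2.projectPoints(np.array(X,float).reshape(-1,3),np.array(p['rvec'],float),np.array(p['tvec'],float),K(p),None)[0].reshape(-1,2)
E
python3 - <<'E'
from h import *
s=sense();print(s['tool_pos'],s['tool_rot'],s['time_s'])
for n in('side','top','wrist'):
    p=get_image(n);save(p,n+'0')
    o,d=ray(p,(320,240));print(n,o.round(3),d.round(3),p['fx'])
    for t in('probe','short_probe','holder','guide_stand'):
        print(t,[(r['uv'],round(r['p'],2)) for r in recognise(p,t)][:3])
E
```

```text
[0.19564424 0.53996144 0.1801325 ] [-3.56294854e-04  1.73038084e-01  9.84914685e-01 -8.70051814e-04] 0.0
side [0.44  0.745 0.518] [ 0.098 -0.844 -0.528] 480.8766308365949
probe [([327.9, 161.7], 0.56)]
short_probe [([314.2, 198.8], 0.57)]
holder [([319.8, 212.6], 0.82)]
guide_stand [([283.4, 282.7], 0.94)]
top [0.343 0.008 0.885] [ 0.188  0.036 -0.982] 469.71331814539735
probe [([463.8, 234.3], 0.87)]
short_probe [([421.9, 224.5], 0.86)]
holder [([433.9, 241.7], 0.77)]
guide_stand []
wrist [0.117 0.568 0.386] [ 0.283 -0.099 -0.954] 396.20503494059625
probe []
short_probe []
holder []
guide_stand []
```

View pics/side0.png

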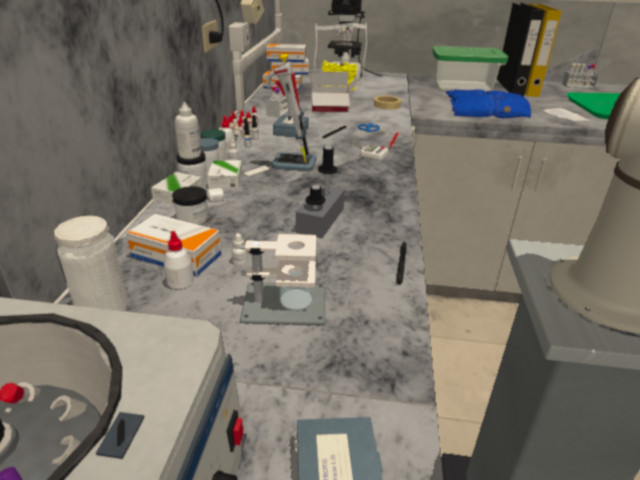

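View pics/top0.png

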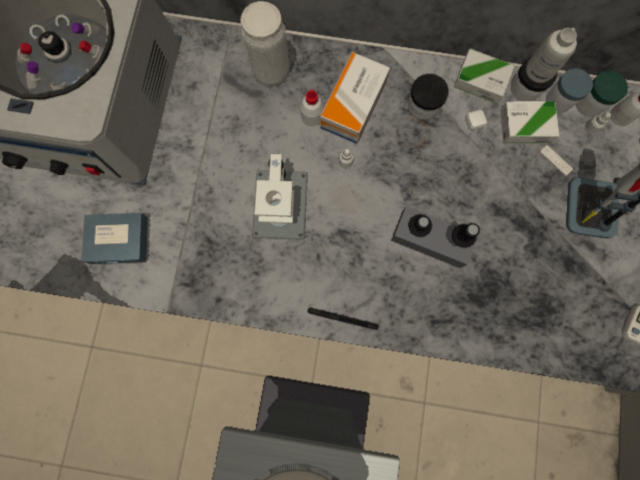

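View pics/wrist0.png

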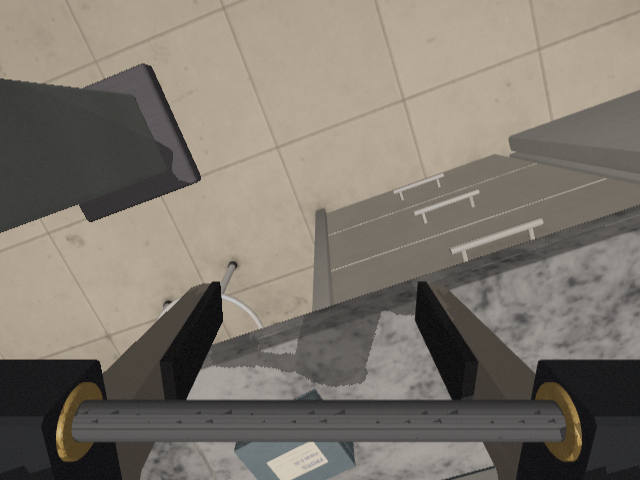

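Run:
```python
from h import *
p=get_image('top');q=get_image('side')
a=cv2.resize(p['img'][140:280,230:330],None,fx=4,fy=4,interpolation=2);b=cv2.resize(p['img'][190:280,380:500],None,fx=4,fy=4,interpolation=2)
c=np.zeros((560,880,3),np.uint8);c[:560,:400]=a;c[:360,400:880]=b;c=c[:,:800+80]
save(p,'z1',cv2.resize(c,(800,509)))
cs=cv2.resize(q['img'][130:330,220:360],None,fx=3,fy=3,interpolation=2);save(q,'z2',cs)
for n,pp in(('top',p),('side',q)):
  for t in('probe','short_probe','holder','guide_stand'):
    for r in outline_of(pp,t)[:2]:
      ys,xs=np.nonzero(r['mask']);print(n,t,round(r['p'],2),r['uv'],xs.min(),xs.max(),ys.min(),ys.max(),len(xs))
print('tophole',onz(p,(273,199),.12),'griptop',onz(p,(473,229),.155),'collar',onz(p,(463,237),.107), 'plates', [onz(p,u,.12)[:2].round(3) for u in((257,180),(293,181),(291,220),(255,218))])
```

```text
top probe 0.68 [463.2, 236.3] 452 479 222 247 567
top holder 0.82 [435.2, 241.6] 391 474 206 266 2296
top guide_stand 0.88 [280.4, 199.4] 253 307 149 238 3745
side probe 0.65 [328.9, 159.1] 318 337 146 191 434
side short_probe 0.65 [314.9, 200.5] 306 325 185 207 313
side holder 0.84 [322.7, 214.6] 296 344 185 237 1500
side guide_stand 0.96 [283.8, 286.7] 239 324 233 324 6121
tophole [0.54642516 0.12620487 0.12      ] griptop [ 0.5395082  -0.20240334  0.155     ] collar [ 0.53588331 -0.20088592  0.107     ] plates [array([0.575, 0.159]), array([0.583, 0.098]), array([0.515, 0.09 ]), array([0.509, 0.15 ])]
```

View pics/z1.png

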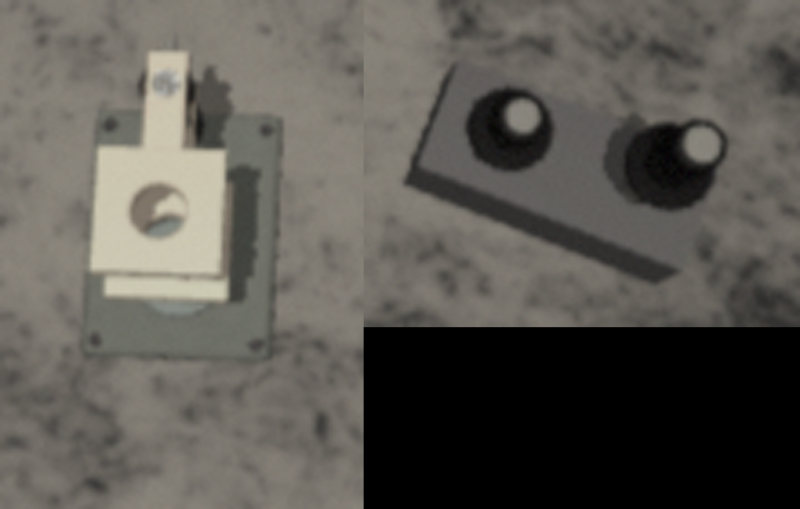

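View pics/z2.png

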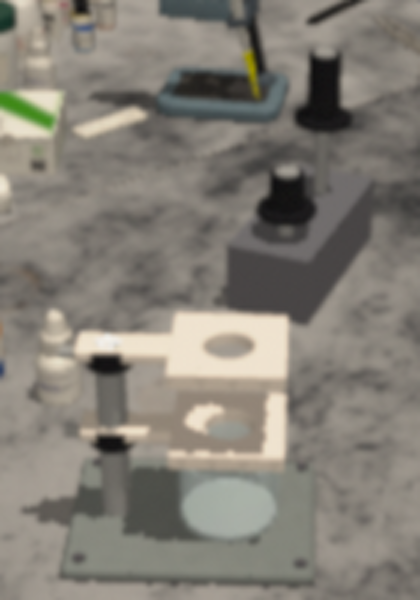

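```bash
cat >> h.py <<'E'
def tri(pu):
    A=np.zeros((3,3));b=np.zeros(3);L=[]
    for p,u in pu:
        o,d=ray(p,u);d/=np.linalg.norm(d);M=np.eye(3)-np.outer(d,d);A+=M;b+=M@o;L.append((o,M))
    X=np.linalg.solve(A,b);return X.round(4),[round(float(np.linalg.norm(M@(X-o))),4) for o,M in L]
E
python3 - <<'E'
from h import *
p=get_image('top');q=get_image('side')
for n,a,b,z in(('hole',(273.7,197.8),(296.3,245),.12),('griptop',(473.3,229.6),(327.7,147.3),.155),('collartop',(464.3,235.7),(327.7,168.5),.108),
 ('shortcollar',(420,225.4),(315,199),.07)):
    print(n,tri([(p,a),(q,b)]),onz(p,a,z).round(4),onz(q,b,z).round(4))
E
```

```text
hole (array([0.5488, 0.1258, 0.1175]), [0.0006, 0.0006]) [0.5487 0.1254 0.12  ] [0.5475 0.1299 0.12  ]
griptop (array([ 0.5392, -0.2035,  0.1531]), [0.0001, 0.0001]) [ 0.5386 -0.203   0.155 ] [ 0.5387 -0.1987  0.155 ]
collartop (array([ 0.5382, -0.2031,  0.1059]), [0.0006, 0.0006]) [ 0.5382 -0.2026  0.108 ] [ 0.5371 -0.198   0.108 ]
shortcollar (array([ 0.5546, -0.1337,  0.0662]), [0.0001, 0.0001]) [ 0.5538 -0.1331  0.07  ] [ 0.5535 -0.1263  0.07  ]
```

Request:
jog_arm:
  deltas:
    - {"linear":[0.024,-0.053,0.01],"dr":[0,0,0],"claw":70}
    - {"linear":[0.048,-0.106,0.02],"dr":[0,0,0],"claw":70}
    - {"linear":[0.073,-0.159,0.03],"dr":[0,0,0],"claw":70}
    - {"linear":[0.098,-0.212,0.04],"dr":[0,0,0],"claw":70}
    - {"linear":[0.122,-0.265,0.04],"dr":[0,0,0],"claw":70}
    - {"linear":[0.147,-0.318,0.04],"dr":[0,0,0],"claw":70}
    - {"linear":[0.171,-0.371,0.04],"dr":[0,0,0],"claw":70}
    - {"linear":[0.196,-0.424,0.04],"dr":[0,0,0],"claw":70}

```text
time_s: 2.35
tool_pos: [0.3926, 0.1148, 0.2214]
tool_rot: [0.001, 0.173, 0.985, 0.0]
wrist_force: [0.6, -0.9, 0.8]
finger_gap: 0.701
```

Request:
jog_arm:
  deltas:
    - {"linear":[0.024,-0.053,0],"dr":[0,0,0],"claw":70}
    - {"linear":[0.048,-0.106,0],"dr":[0,0,0],"claw":70}
    - {"linear":[0.073,-0.159,0],"dr":[0,0,0],"claw":70}
    - {"linear":[0.098,-0.212,0],"dr":[0,0,0],"claw":70}
    - {"linear":[0.122,-0.265,0],"dr":[0,0,0],"claw":70}
    - {"linear":[0.147,-0.319,0],"dr":[0,0,0],"claw":70}
    - {"linear":[0.147,-0.319,-0.015],"dr":[0,0,0],"claw":70}
    - {"linear":[0.147,-0.319,-0.03],"dr":[0,0,0],"claw":70}

```text
time_s: 3.35
tool_pos: [0.5386, -0.2019, 0.1899]
tool_rot: [-0.0, 0.173, 0.985, 0.0]
wrist_force: [-0.3, 0.0, 0.0]
finger_gap: 0.701
```

Run:
```python
from h import *
s=sense();print(s['tool_pos'],s['tool_rot'],s['wrist_force'],s['qpos'])
w=get_image('wrist');save(w,'w1');q=get_image('side');save(q,'s1',cv2.resize(q['img'][60:260,240:420],None,fx=3,fy=3,interpolation=2))
t=get_image('top');save(t,'t1',cv2.resize(t['img'][140:300,360:540],None,fx=3,fy=3,interpolation=2))
T=s['tool_pos'];print('tcp',proj(w,T),proj(q,T),'griptop',proj(w,[.5387,-.203,.155]),proj(w,[.5387,-.203,.11]))
```

```text
[ 0.53861387 -0.20191675  0.18994632] [-4.16452659e-04  1.73129415e-01  9.84898931e-01  3.58382593e-04] [-0.27562091  0.0378095   0.03492313] [-5.68865645e-01  1.53756973e-01  1.58460167e+00  3.45995641e-04
  1.40427855e+00 -1.79170708e+00]
tcp [[319.79065986 272.5080435 ]] [[328.51799535 130.47032286]] griptop [[318.0741841  252.56292757]] [[318.13406773 232.7734934 ]]
```

View pics/w1.png

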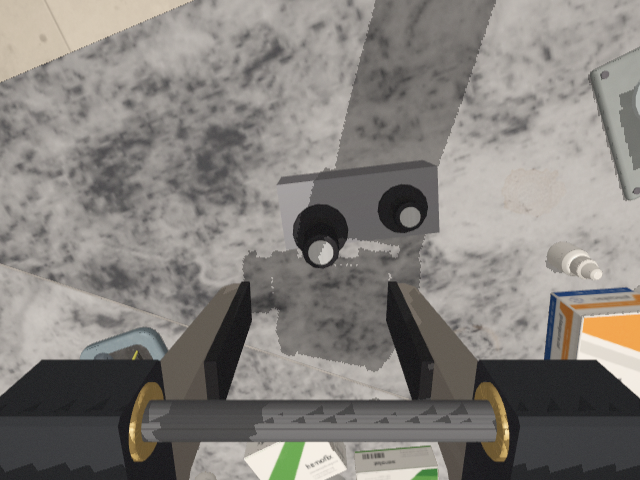

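View pics/s1.png

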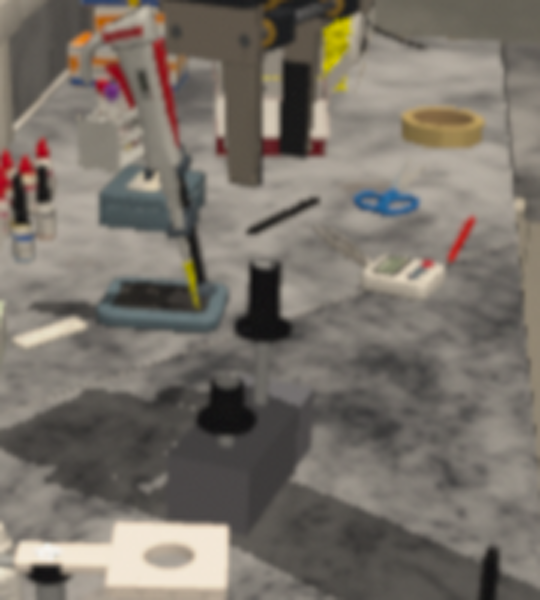

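Request:
jog_arm:
  deltas:
    - {"linear":[0,0,-0.02],"dr":[0,0,0],"claw":70}
    - {"linear":[0,0,-0.04],"dr":[0,0,0],"claw":70}
    - {"linear":[0,0,-0.055],"dr":[0,0,0],"claw":70}
    - {"linear":[0,0,-0.065],"dr":[0,0,0],"claw":60}
    - {"linear":[0,0,-0.071],"dr":[0,0,0],"claw":45}
    - {"linear":[0,0,-0.071],"dr":[0,0,0],"claw":35}
    - {"linear":[0,0,-0.071],"dr":[0,0,0],"claw":20}
    - {"linear":[0,0,-0.071],"dr":[0,0,0],"claw":0}

```text
time_s: 4.5
tool_pos: [0.5397, -0.203, 0.1213]
tool_rot: [0.001, 0.173, 0.985, -0.0]
wrist_force: [-0.3, -0.6, 5.6]
finger_gap: 0.19
```

Request:
jog_arm:
  deltas:
    - {"linear":[0,0,0],"dr":[0,0,0],"claw":0}
    - {"linear":[0,0,0],"dr":[0,0,0],"claw":0}
    - {"linear":[0,0,0.01],"dr":[0,0,0],"claw":0}
    - {"linear":[0,0,0.03],"dr":[0,0,0],"claw":0}
    - {"linear":[0,0,0.055],"dr":[0,0,0],"claw":0}
    - {"linear":[0,0,0.085],"dr":[0,0,0],"claw":0}
    - {"linear":[0,0,0.115],"dr":[0,0,0],"claw":0}
    - {"linear":[0,0,0.14],"dr":[0,0,0],"claw":0}

```text
time_s: 5.5
tool_pos: [0.5389, -0.2025, 0.2615]
tool_rot: [0.0, 0.173, 0.985, -0.0]
wrist_force: [1.1, -0.4, 0.7]
finger_gap: 0.005
```

Run:
```python
from h import *
s=sense();print(s['tool_pos'],s['time_s'],s['wrist_force'],s['finger_gap'])
q=get_image('side');save(q,'s2',cv2.resize(q['img'][60:260,240:420],None,fx=3,fy=3,interpolation=2))
t=get_image('top');save(t,'t2',cv2.resize(t['img'][140:300,360:540],None,fx=3,fy=3,interpolation=2))
```

```text
[ 0.53886564 -0.20246967  0.26147234] 5.5 [ 1.10606809 -0.40399624  0.68234004] 0.005086567286259296
```

View pics/s2.png

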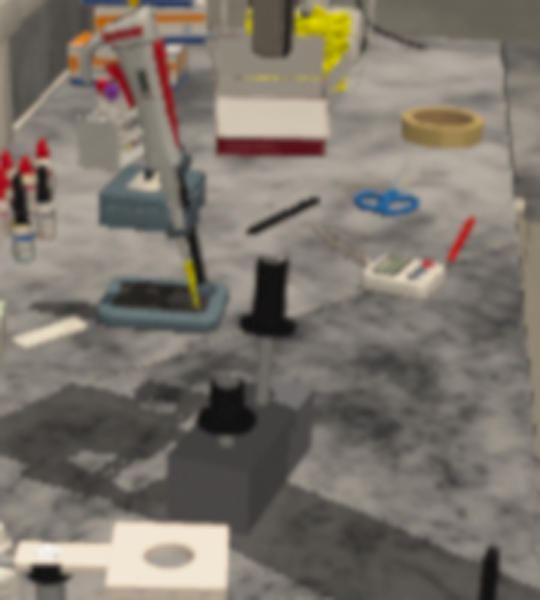

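View pics/t2.png

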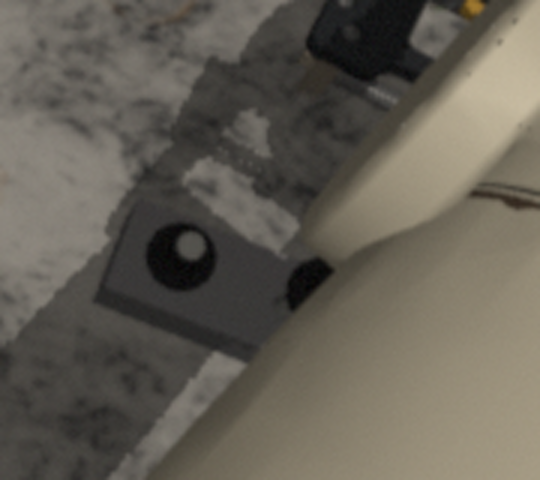

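Run:
```python
from h import *
s=sense();T=s['tool_pos']
q=get_image('side');save(q,'s3',cv2.resize(q['img'][0:200,240:420],None,fx=3,fy=3,interpolation=2))
w=get_image('wrist');save(w,'w3');t=get_image('top');save(t,'t3')
print('tcp',proj(w,T),proj(q,T),(proj(q,T)-[240,0])*3, proj(t,T))
for n,p in(('side',q),('wrist',w)):
  for x in('probe','short_probe'):
    for r in outline_of(p,x)[:2]:
      ys,xs=np.nonzero(r['mask']);print(n,x,round(r['p'],2),r['uv'],xs.min(),xs.max(),ys.min(),ys.max())
```

```text
tcp [[319.51956092 275.50627574]] [[329.03954171  93.87442268]] [[267.11862512 281.62326804]] [[498.63991517 211.54994903]]
side probe 0.83 [327.4, 158.6] 320 338 145 193
side short_probe 0.68 [314.9, 199.1] 306 325 185 207
wrist probe 0.85 [312.1, 209.7] 291 336 185 233
wrist short_probe 0.78 [385.7, 192.7] 369 409 171 211
```

View pics/s3.png

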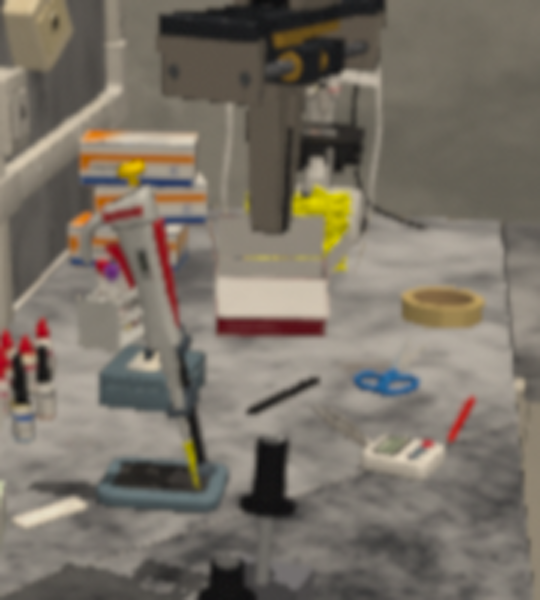

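View pics/w3.png

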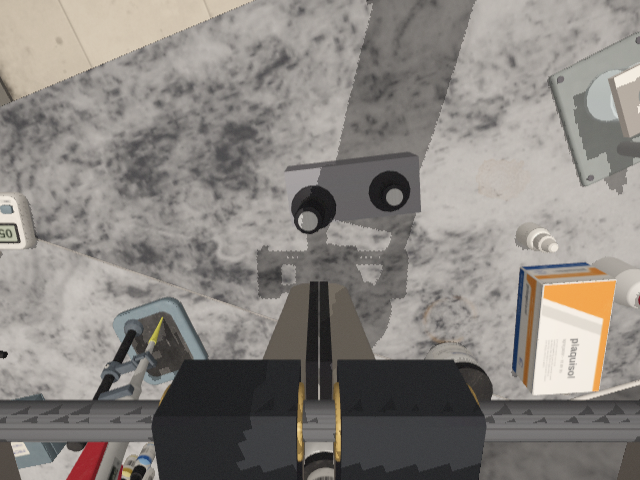

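Run:
```python
from h import *
s=sense();T=s['tool_pos']
q=get_image('side');w=get_image('wrist')
print(T,tri([(w,(319,282)),(q,(329.5,77.3))]),s['qpos'])
for d in range(0,60,10): print(d,proj(q,T+[0,0,d/1e3]),proj(w,T+[0,0,d/1e3]))
# probe grip top/ collar now
print(tri([(w,(306.5,223)),(q,(240+271/3,444/3))]),tri([(w,(313,210)),(q,(240+268/3,500/3))]), onz(w,(306.5,223),.155), onz(w,(313,210),.108))
o,d=ray(w,(320,240));print(o)
```

```text
[ 0.53840924 -0.20208894  0.25869313] (array([ 0.5352, -0.1997,  0.2941]), [0.0053, 0.0053]) [-5.69076642e-01  1.20322485e-01  1.48699352e+00 -4.30043561e-05
  1.53667611e+00 -1.79209506e+00]
0 [[329.83325582  96.58991072]] [[319.9249177  272.03843656]]
10 [[330.01641399  91.44769933]] [[319.98655154 279.09533559]]
20 [[330.20163329  86.24762101]] [[320.05404091 286.82267742]]
30 [[330.38894871  80.98869346]] [[320.1282619  295.32077041]]
40 [[330.57839605  75.66991198]] [[320.21027453 304.71098341]]
50 [[330.7700119   70.29024891]] [[320.3013737  315.14157923]]
(array([ 0.5351, -0.2125,  0.1487]), [0.0006, 0.0006]) (array([ 0.5352, -0.2074,  0.1085]), [0.0006, 0.0006]) [ 0.53424232 -0.21172749  0.155     ] [ 0.53594312 -0.20744316  0.108     ]
[ 0.46034259 -0.17457952  0.46384914]
```

View pics/t3.png

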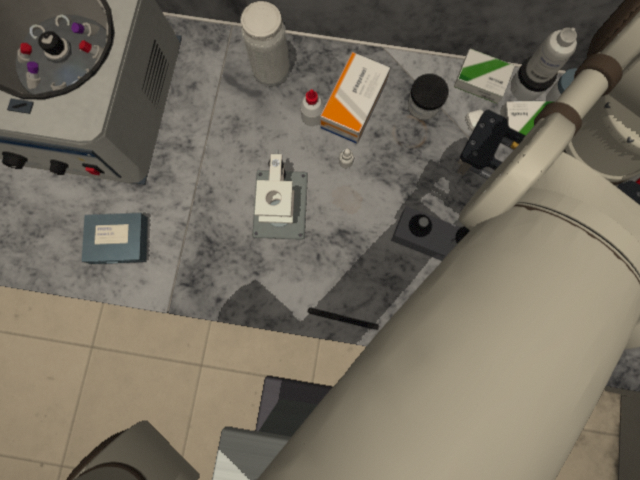

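Request:
jog_arm:
  deltas:
    - {"linear":[0,0,0],"dr":[0,0,0],"claw":70}
    - {"linear":[0,0,0],"dr":[0,0,0],"claw":70}
    - {"linear":[-0.002,-0.003,-0.02],"dr":[0,0,0],"claw":70}
    - {"linear":[-0.002,-0.003,-0.045],"dr":[0,0,0],"claw":70}
    - {"linear":[-0.002,-0.003,-0.07],"dr":[0,0,0],"claw":70}
    - {"linear":[-0.002,-0.003,-0.095],"dr":[0,0,0],"claw":70}
    - {"linear":[-0.002,-0.003,-0.115],"dr":[0,0,0],"claw":70}
    - {"linear":[-0.002,-0.003,-0.125],"dr":[0,0,0],"claw":70}

```text
time_s: 7.05
tool_pos: [0.5364, -0.2051, 0.1339]
tool_rot: [-0.001, 0.173, 0.985, 0.0]
wrist_force: [-0.0, -0.2, 0.0]
finger_gap: 0.704
```

Run:
```python
from h import *
s=sense();T=s['tool_pos'];print(T,s['wrist_force'],s['finger_gap'],s['time_s'])
q=get_image('side');save(q,'s4',cv2.resize(q['img'][80:220,260:400],None,fx=4,fy=4,interpolation=2))
w=get_image('wrist');save(w,'w4')
```

```text
[ 0.5364311  -0.20507056  0.13388286] [-0.00808037 -0.15257932  0.03908108] 0.7044183665059194 7.05
```

View pics/s4.png

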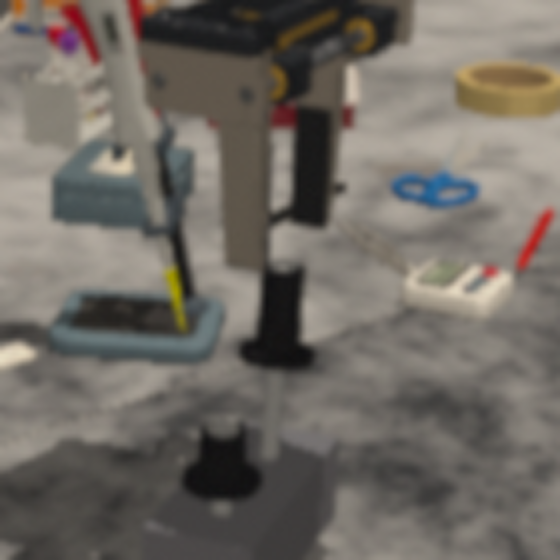

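View pics/w4.png

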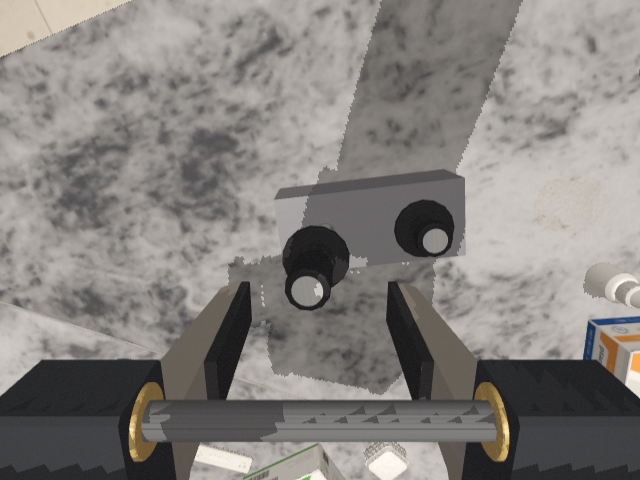

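Request:
jog_arm:
  deltas:
    - {"linear":[0,0,-0.012],"dr":[0,0,0],"claw":70}
    - {"linear":[0,0,-0.024],"dr":[0,0,0],"claw":70}
    - {"linear":[0,0,-0.034],"dr":[0,0,0],"claw":70}
    - {"linear":[0,0,-0.04],"dr":[0,0,0],"claw":70}
    - {"linear":[0,0,-0.043],"dr":[0,0,0],"claw":60}
    - {"linear":[0,0,-0.043],"dr":[0,0,0],"claw":50}
    - {"linear":[0,0,-0.043],"dr":[0,0,0],"claw":50}
    - {"linear":[0,0,-0.043],"dr":[0,0,0],"claw":50}

```text
time_s: 8.15
tool_pos: [0.5372, -0.2056, 0.0925]
tool_rot: [0.0, 0.173, 0.985, -0.0]
wrist_force: [-0.5, -0.5, 0.2]
finger_gap: 0.502
```

Run:
```python
from h import *
s=sense();T=s['tool_pos'];print(T,s['wrist_force'],s['finger_gap'],s['time_s'])
q=get_image('side');save(q,'s5',cv2.resize(q['img'][80:220,260:400],None,fx=4,fy=4,interpolation=2))
w=get_image('wrist');save(w,'w5')
```

```text
[ 0.53720745 -0.20559528  0.09246411] [-0.52574948 -0.45581737  0.17890341] 0.5019186426853026 8.15
```

View pics/s5.png

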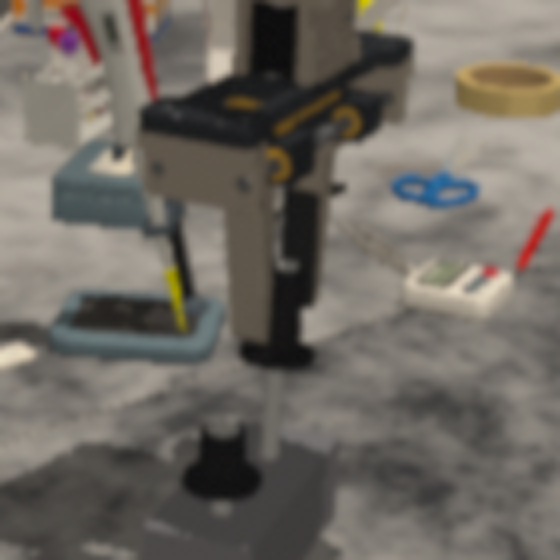

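View pics/w5.png

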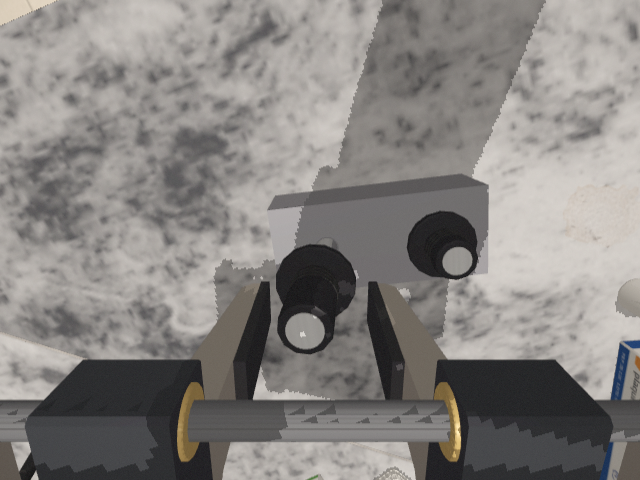

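Request:
jog_arm:
  deltas:
    - {"linear":[0,0,0],"dr":[0,0,0],"claw":35}
    - {"linear":[0,0,0],"dr":[0,0,0],"claw":25}
    - {"linear":[0,0,0],"dr":[0,0,0],"claw":10}
    - {"linear":[0,0,0],"dr":[0,0,0],"claw":10}
    - {"linear":[0,0,0],"dr":[0,0,0],"claw":0}
    - {"linear":[0,0,0],"dr":[0,0,0],"claw":0}
    - {"linear":[0,0,0.005],"dr":[0,0,0],"claw":0}
    - {"linear":[0,0,0.01],"dr":[0,0,0],"claw":0}

```text
time_s: 9.25
tool_pos: [0.5368, -0.2055, 0.1023]
tool_rot: [-0.0, 0.173, 0.985, -0.0]
wrist_force: [0.3, 0.0, -1.0]
finger_gap: 0.254
```

Request:
jog_arm:
  deltas:
    - {"linear":[0,0,0.015],"dr":[0,0,0],"claw":0}
    - {"linear":[0,0,0.035],"dr":[0,0,0],"claw":0}
    - {"linear":[0,0,0.06],"dr":[0,0,0],"claw":0}
    - {"linear":[0,0,0.085],"dr":[0,0,0],"claw":0}
    - {"linear":[0,0,0.11],"dr":[0,0,0],"claw":0}
    - {"linear":[0,0,0.13],"dr":[0,0,0],"claw":0}
    - {"linear":[0,0,0.145],"dr":[0,0,0],"claw":0}
    - {"linear":[0,0,0.15],"dr":[0,0,0],"claw":0}

```text
time_s: 10.25
tool_pos: [0.5374, -0.2057, 0.2536]
tool_rot: [0.001, 0.173, 0.985, -0.0]
wrist_force: [-0.5, 0.4, -1.6]
finger_gap: 0.256
```

Run:
```python
from h import *
s=sense();T=s['tool_pos'];print(T,s['wrist_force'],s['finger_gap'],s['time_s'])
q=get_image('side');save(q,'s6',cv2.resize(q['img'][40:220,240:420],None,fx=3,fy=3,interpolation=2))
w=get_image('wrist');save(w,'w6')
```

```text
[ 0.53740175 -0.205746    0.25358728] [-0.48226014  0.41914912 -1.60461632] 0.25586497337735414 10.25
```

View pics/s6.png

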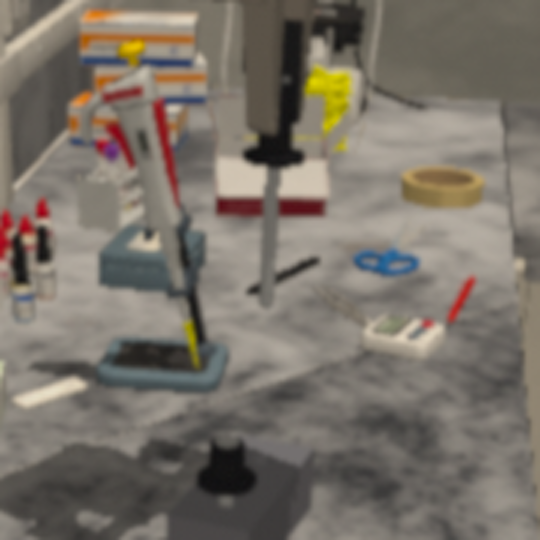

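View pics/w6.png

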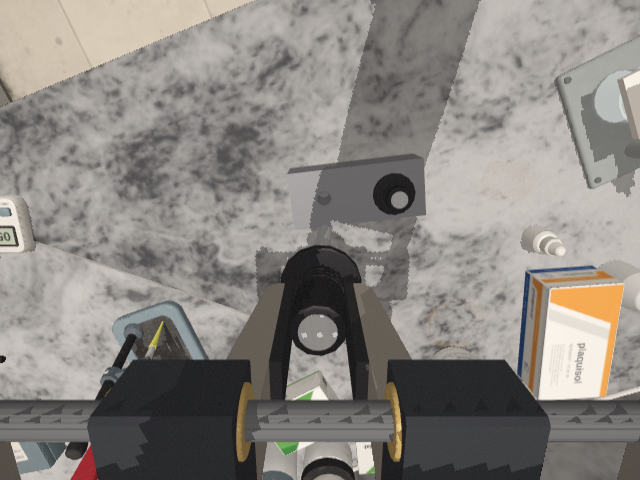

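Run:
```python
from h import *
s=sense();T=s['tool_pos']
q=get_image('side');w=get_image('wrist')
print(onz(q,(329,140.3),.166),onz(q,(331,92),.27),onz(w,(318.5,330),.315))
print(tri([(w,(318.5,330)),(q,(330.5,72))]))
for z in(.16,.17,.26,.27):print(z,proj(q,[T[0],T[1],z]))
```

```text
[ 0.53775798 -0.21037648  0.166     ] [ 0.53556173 -0.19350921  0.27      ] [ 0.53576561 -0.20574345  0.315     ]
(array([ 0.5403, -0.2077,  0.3047]), [0.001, 0.001])
0.16 [[328.9463564  143.88738084]]
0.17 [[329.11475751 139.2779074 ]]
0.26 [[330.71451168  95.48945296]]
0.27 [[330.90218566  90.352443  ]]
```

Request:
jog_arm:
  deltas:
    - {"linear":[0.001,0.02,0],"dr":[0,0,0],"claw":0}
    - {"linear":[0.003,0.065,0],"dr":[0,0,0],"claw":0}
    - {"linear":[0.005,0.12,0],"dr":[0,0,0],"claw":0}
    - {"linear":[0.007,0.175,0],"dr":[0,0,0],"claw":0}
    - {"linear":[0.009,0.23,0],"dr":[0,0,0],"claw":0}
    - {"linear":[0.011,0.28,0],"dr":[0,0,0],"claw":0}
    - {"linear":[0.0115,0.315,0],"dr":[0,0,0],"claw":0}
    - {"linear":[0.0115,0.3315,0],"dr":[0,0,0],"claw":0}

```text
time_s: 11.45
tool_pos: [0.5475, 0.1286, 0.2516]
tool_rot: [-0.001, 0.172, 0.985, 0.0]
wrist_force: [-0.5, -0.2, -0.1]
finger_gap: 0.256
```

Run:
```python
from h import *
s=sense();T=s['tool_pos'];print(T,s['wrist_force'],s['finger_gap'],s['time_s'])
q=get_image('side');save(q,'s7',cv2.resize(q['img'][100:300,200:400],None,fx=3,fy=3,interpolation=2))
t=get_image('top');save(t,'t7')
w=get_image('wrist');save(w,'w7')
print(proj(q,[T[0],T[1],.168]),proj(q,[T[0],T[1],.268]))
```

```text
[0.54745258 0.12863214 0.25159208] [-0.47764508 -0.24157787 -0.14063418] 0.2561941176846703 11.45
[[296.45633071 217.35600788]] [[296.40538723 154.0023413 ]]
```

View pics/s7.png

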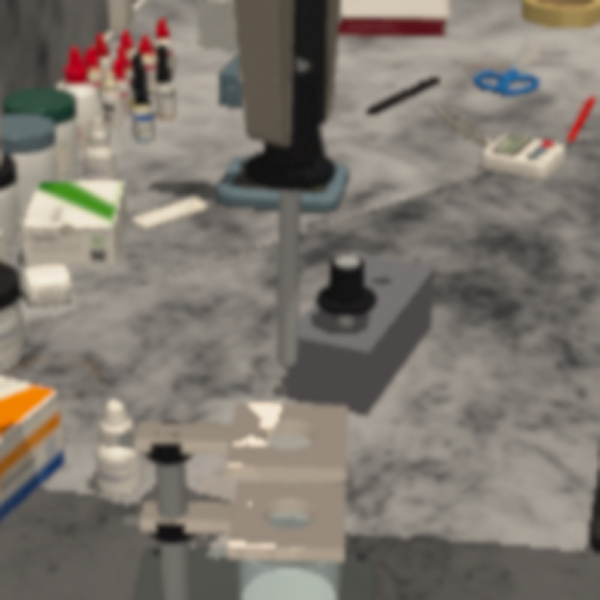

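View pics/w7.png

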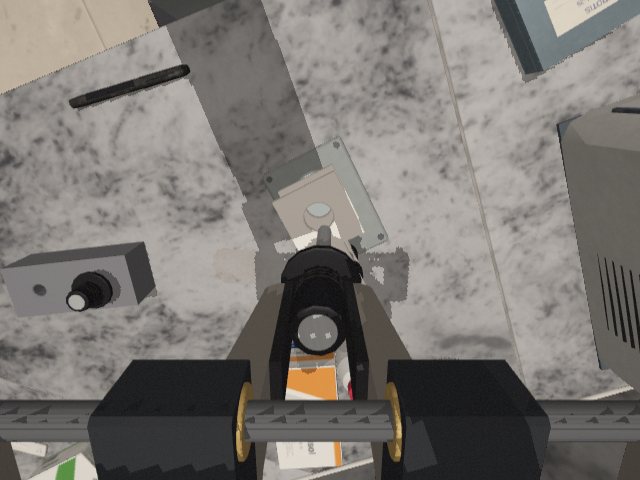

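View pics/t7.png

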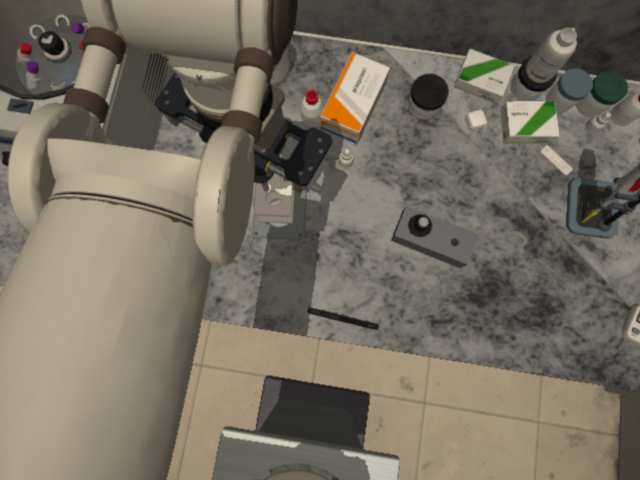

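Run:
```python
from h import *
q=get_image('side');w=get_image('wrist');save(w,'z7',cv2.resize(w['img'][130:360,220:420],None,fx=3,fy=3,interpolation=2)[:600])
print(sense()['tool_pos'])
print('hole w',onz(w,(318.5,210.5),.12),'tip',onz(w,(324,229),.164), 'tri tip',tri([(w,(324,229)),(q,(295.7,220.3))]),'tri hole',tri([(w,(318.5,210.5)),(q,(296.4,245))]))
```

```text
[0.54845678 0.12504858 0.25195555]
hole w [0.54389919 0.12606417 0.12      ] tip [0.54934355 0.12864073 0.164     ] tri tip (array([0.5491, 0.1286, 0.1629]), [0.0005, 0.0005]) tri hole (array([0.5463, 0.1259, 0.1171]), [0.0018, 0.0018])
```

View pics/z7.png

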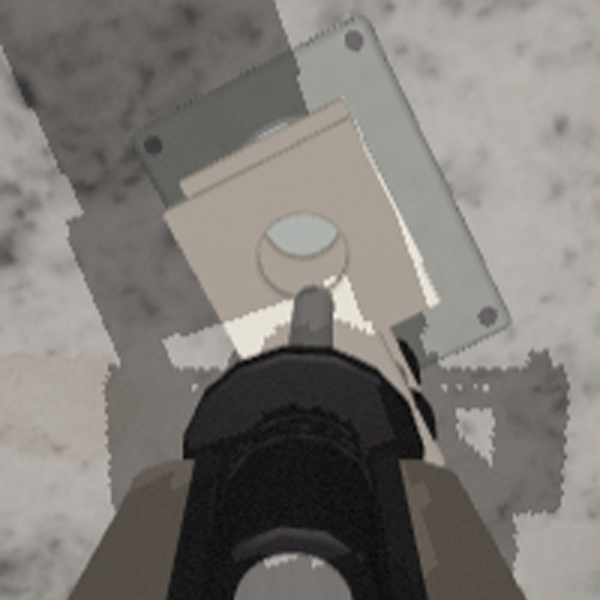

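Run:
```python
from h import *
w=get_image('wrist');s=sense();print(s['tool_pos'])
R=w
print('hole',onz(w,(320.7,214.3),.12),'tip',onz(w,(324.4,231),.168))
for dx,dy in((0,0),(.005,0),(0,.005)):print(proj(w,[.5487+dx,.1258+dy,.12]))
```

```text
[0.54854561 0.12485552 0.25198706]
hole [0.54791924 0.12630195 0.12      ] tip [0.55001323 0.12831793 0.168     ]
[[320.46409788 215.30802687]]
[[322.40514482 220.51550415]]
[[325.85130195 213.40425241]]
```

Request:
jog_arm:
  deltas:
    - {"linear":[-0.0015,-0.0015,0],"dr":[0,0,0],"claw":0}
    - {"linear":[-0.0015,-0.0015,-0.012],"dr":[0,0,0],"claw":0}
    - {"linear":[-0.0015,-0.0015,-0.024],"dr":[0,0,0],"claw":0}
    - {"linear":[-0.0015,-0.0015,-0.036],"dr":[0,0,0],"claw":0}
    - {"linear":[-0.0015,-0.0015,-0.046],"dr":[0,0,0],"claw":0}
    - {"linear":[-0.0015,-0.0015,-0.055],"dr":[0,0,0],"claw":0}
    - {"linear":[-0.0015,-0.0015,-0.063],"dr":[0,0,0],"claw":0}
    - {"linear":[-0.0015,-0.0015,-0.07],"dr":[0,0,0],"claw":0}

```text
time_s: 12.75
tool_pos: [0.547, 0.1246, 0.1817]
tool_rot: [0.0, 0.173, 0.985, -0.0]
wrist_force: [0.2, -0.7, -0.9]
finger_gap: 0.258
```

Run:
```python
from h import *
s=sense();T=s['tool_pos'];print(T,s['wrist_force'],s['finger_gap'],s['time_s'])
q=get_image('side');save(q,'s8',cv2.resize(q['img'][160:330,220:370],None,fx=4,fy=4,interpolation=2)[:600])
```

```text
[0.54704681 0.12457878 0.18167656] [ 0.17458297 -0.66009675 -0.88039246] 0.25811922603901605 12.75
```

View pics/s8.png

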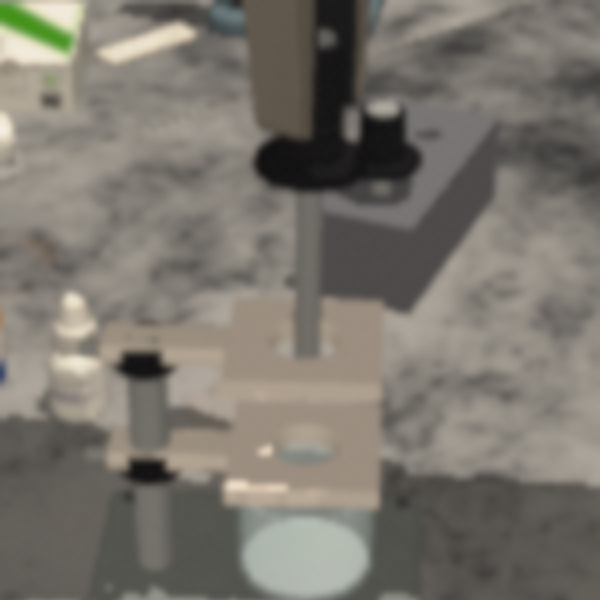

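Request:
jog_arm:
  deltas:
    - {"linear":[0,0,-0.01],"dr":[0,0,0],"claw":0}
    - {"linear":[0,0,-0.02],"dr":[0,0,0],"claw":0}
    - {"linear":[0,0,-0.03],"dr":[0,0,0],"claw":0}
    - {"linear":[0,0,-0.04],"dr":[0,0,0],"claw":0}
    - {"linear":[0,0,-0.05],"dr":[0,0,0],"claw":0}
    - {"linear":[0,0,-0.058],"dr":[0,0,0],"claw":0}
    - {"linear":[0,0,-0.063],"dr":[0,0,0],"claw":0}
    - {"linear":[0,0,-0.066],"dr":[0,0,0],"claw":0}

```text
time_s: 13.8
tool_pos: [0.547, 0.1245, 0.1159]
tool_rot: [-0.0, 0.173, 0.985, -0.0]
wrist_force: [-0.0, -0.6, -0.2]
finger_gap: 0.256
```

Run:
```python
from h import *
s=sense();T=s['tool_pos'];print(T,s['wrist_force'],s['finger_gap'],s['time_s'])
q=get_image('side');save(q,'s9',cv2.resize(q['img'][180:330,220:370],None,fx=4,fy=4,interpolation=2)[:600])
```

```text
[0.54699843 0.12453128 0.11586038] [-0.01853643 -0.6388452  -0.18972898] 0.2564580309740841 13.8
```

View pics/s9.png

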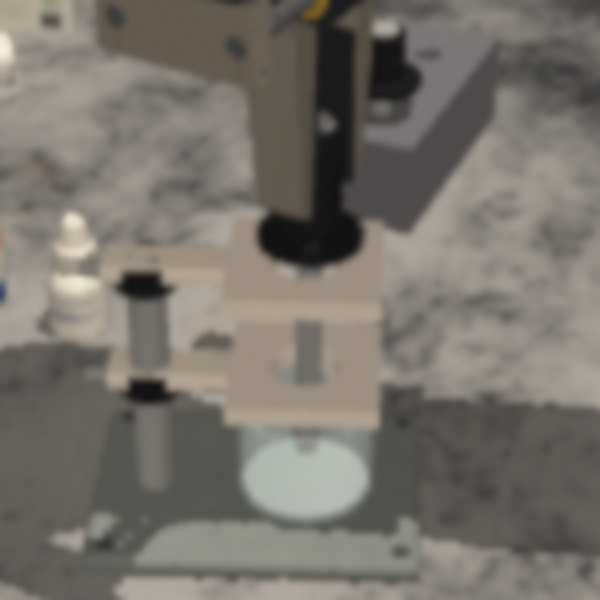

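Request:
jog_arm:
  deltas:
    - {"linear":[0,0,-0.001],"dr":[0,0,0],"claw":0}
    - {"linear":[0,0,-0.002],"dr":[0,0,0],"claw":0}
    - {"linear":[0,0,-0.003],"dr":[0,0,0],"claw":0}
    - {"linear":[0,0,-0.004],"dr":[0,0,0],"claw":0}
    - {"linear":[0,0,-0.005],"dr":[0,0,0],"claw":0}
    - {"linear":[0,0,-0.006],"dr":[0,0,0],"claw":0}
    - {"linear":[0,0,-0.006],"dr":[0,0,0],"claw":0}
    - {"linear":[0,0,-0.006],"dr":[0,0,0],"claw":0}

```text
time_s: 14.85
tool_pos: [0.547, 0.1246, 0.1101]
tool_rot: [0.0, 0.173, 0.985, 0.0]
wrist_force: [-0.0, 0.2, -1.4]
finger_gap: 0.259
```

Request:
jog_arm:
  deltas:
    - {"linear":[0,0,-0.0005],"dr":[0,0,0],"claw":0}
    - {"linear":[0,0,-0.001],"dr":[0,0,0],"claw":0}
    - {"linear":[0,0,-0.0015],"dr":[0,0,0],"claw":0}
    - {"linear":[0,0,-0.002],"dr":[0,0,0],"claw":0}
    - {"linear":[0,0,-0.0025],"dr":[0,0,0],"claw":0}
    - {"linear":[0,0,-0.003],"dr":[0,0,0],"claw":0}
    - {"linear":[0,0,-0.003],"dr":[0,0,0],"claw":0}
    - {"linear":[0,0,-0.003],"dr":[0,0,0],"claw":0}

```text
time_s: 15.85
tool_pos: [0.5477, 0.1249, 0.1085]
tool_rot: [0.001, 0.173, 0.985, 0.0]
wrist_force: [-1.3, 0.9, 7.9]
finger_gap: 0.256
```

Run:
```python
from h import *
s=sense();T=s['tool_pos'];print(T,s['wrist_force'],s['finger_gap'],s['time_s'])
q=get_image('side');save(q,'s10',cv2.resize(q['img'][180:330,220:370],None,fx=4,fy=4,interpolation=2)[:600])
```

```text
[0.54769421 0.12486443 0.10851813] [-1.25968615  0.89898241  7.89157643] 0.25630014054905076 15.85
```

View pics/s10.png

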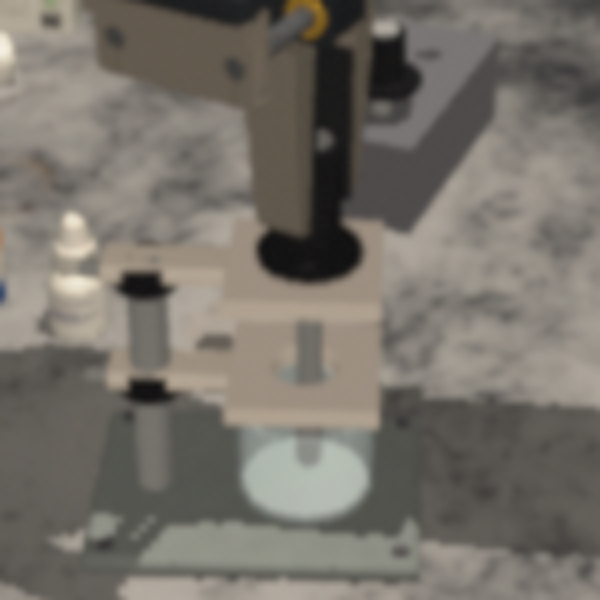

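Request:
jog_arm:
  deltas:
    - {"linear":[0,0,0.001],"dr":[0,0,0],"claw":30}
    - {"linear":[0,0,0.001],"dr":[0,0,0],"claw":40}
    - {"linear":[0,0,0.001],"dr":[0,0,0],"claw":60}
    - {"linear":[0,0,0.001],"dr":[0,0,0],"claw":60}
    - {"linear":[0,0,0.001],"dr":[0,0,0],"claw":60}
    - {"linear":[0,0,0.015],"dr":[0,0,0],"claw":60}
    - {"linear":[0,0,0.04],"dr":[0,0,0],"claw":60}
    - {"linear":[0,0,0.07],"dr":[0,0,0],"claw":60}

```text
time_s: 16.9
tool_pos: [0.5468, 0.1246, 0.1785]
tool_rot: [-0.0, 0.173, 0.985, -0.0]
wrist_force: [0.9, 1.1, 0.3]
finger_gap: 0.601
```

Request:
jog_arm:
  deltas:
    - {"linear":[0,0,0.03],"dr":[0,0,0],"claw":60}
    - {"linear":[0,0,0.06],"dr":[0,0,0],"claw":60}
    - {"linear":[0,0,0.08],"dr":[0,0,0],"claw":60}
    - {"linear":[0,0,0.08],"dr":[0,0,0],"claw":60}
    - {"linear":[0,0,0.08],"dr":[0,0,0],"claw":60}
    - {"linear":[0,0,0.08],"dr":[0,0,0],"claw":60}
    - {"linear":[0,0,0.08],"dr":[0,0,0],"claw":60}
    - {"linear":[0,0,0.08],"dr":[0,0,0],"claw":60}

```text
time_s: 17.9
tool_pos: [0.5468, 0.1245, 0.2567]
tool_rot: [-0.0, 0.173, 0.985, -0.0]
wrist_force: [-1.1, -0.4, -0.2]
finger_gap: 0.596
```

Run:
```python
from h import *
s=sense();T=s['tool_pos'];print(T,s['wrist_force'],s['finger_gap'],s['time_s'])
q=get_image('side');save(q,'s11',cv2.resize(q['img'][180:330,220:370],None,fx=4,fy=4,interpolation=2)[:600])
```

```text
[0.54680018 0.12452757 0.25667485] [-1.11859236 -0.39548783 -0.16282991] 0.5960741196376879 17.9
```

View pics/s11.png

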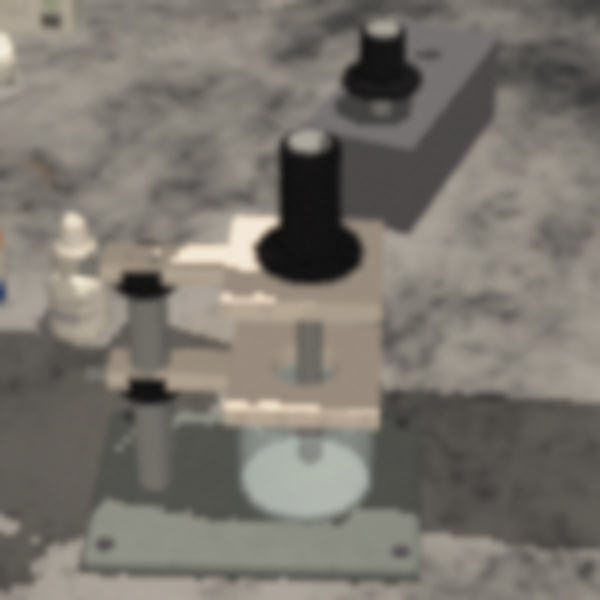

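Picture s11 shows the long probe upright with its collar flat on the upper plate (collar at about pixel 297, 243). The tip hangs in the beaker, the gripper is clear, and the short probe is in its well.

```bash
python3 -c "
from h import *
print(close_job())"
```

```text
the job is handed in; nothing more can be done
None
```

The long probe now sits in the guide stand, let go, and I handed the job in at about 18 s. I gripped it by the grip, lifted it out of the block and lowered it through both guide holes until the collar touched the upper plate (about 8 N, at nearly the height I had worked out).

**Last checks:** the final side picture shows the probe upright with its collar flat on the plate and its tip in the beaker. The short probe is still in its well, and the gripper is clear and touching nothing. I judged the rest position and lean from that one side picture and did not measure them again after letting go.

**What disagreed:** the first grasp missed. The fingertips turned out to be about 35 mm above the reported TCP, so the jaws closed over the top of the grip and tilted the probe slightly in its well. I found this offset in the side and wrist pictures, went about 30 mm lower and gripped it on the second try. The hole position differed by a few millimetres between cameras, which was within the 8 mm of play in the guide holes.

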